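Reset a drip-watering valve: shut to the stop, back a quarter turn

TASK

The drip valve on the plant-watering set on the desk has lost its setting. Turn its lever clockwise (seen from above) until you feel it come up against its closed stop, then turn it back anticlockwise a quarter turn from that stop, and let go. Do not shift the router, the postcards or the charger plug lying nearby.

Things in the scene. Friction and masses are not known exactly. Their poses are not given: they have to be found in the camera images.
- lever (a joint): Valve lever's opening angle, rad: 0 is the closed stop (rigid, not marked on the round valve body), growing anticlockwise seen from above, up to 2.6. Starts between 0.5 and 1.2. Turns about a vertical axis against a steady friction of 0.12 N m (about 2 N at the grip point); no spring, stays where left.
- lever_axis (a point): Point on the valve's vertical axis at mid-height of the lever, 110 mm above the desk. Its x axis points along the lever from the axis to the lever's free end, z up; it turns with the lever. The hub here is a 28 mm round, 22 mm high.
- lever_grip (a point): Place to pinch or push the lever: on its centre line, 65 mm out from the axis, 110 mm above the desk; x axis along the lever. The lever is one flat steel arm 12 mm wide, 22 mm high (99 to 121 mm above the desk), free end 87 mm from the axis. Apart from the valve's spindle and hub, nothing within 110 mm of the axis is higher than 72 mm.
- waterer: Watering set, fixed: plywood board 150 x 500 x 10 mm; towards its +y a white tank 140 x 190 mm, top 72 mm above the desk, 80 mm from the valve axis, with a grey cap to 80 mm; a brass pipe along y; towards -y a black seed tray 140 x 120 mm, seedlings to 62 mm. The round brass valve with the steel lever is between them. Origin on the desk below the valve axis, z up.
- router: Bystander: white router box 110 x 170 x 34 mm, loose on the desk beyond the tank; origin at the centre of its underside.
- postcards: Bystander: tied flat bundle of postcards 105 x 150 x 12 mm, loose on the desk beyond the seed tray; origin at the centre of its underside.
- charger: Bystander: white charger plug 50 x 50 x 28 mm, loose, lying with its three pins up (46 mm high in all), on the robot's side of the seed tray; origin at the centre of its underside.

How it is judged (in metres and radians):
On the way:
1. the lever is turned clockwise home against its closed stop (within 0.09 rad, 5 degrees, of it) (value of joint lever below 0.09 rad), for 0.2 s.
At the end, for the whole second after the job is handed in: After having been home against its closed stop, the lever stands still a quarter turn (1.57 rad, within 0.2 rad or 11 degrees) anticlockwise from that stop, i.e. its joint reads 1.37 to 1.77 (value of joint lever between 1.3708 and 1.7708 rad and velocity of joint lever between -0.05 and 0.05 rad/s); the robot touches nothing.
It fails at once if the router is shifted by more than 25 mm (distance of router from where it was at the start of the episode above 0.025 m).
It fails at once if the bundle of postcards is shifted by more than 25 mm (distance of postcards from where it was at the start of the episode above 0.025 m).
It fails at once if the charger plug is shifted by more than 25 mm (distance of charger from where it was at the start of the episode above 0.025 m).
It also fails if it takes over 45 s, if anything falls off the work surface, if the arm or the gripper's body presses on something with over 40 N, if the wrist force passes 120 N, or if a joint passes its speed limit or range.

ROBOT

A 6-joint arm with a two-finger parallel gripper is mounted at the origin on the work surface. World frame = base frame: x ahead of the robot, y to its left, z up, the work surface at z = 0. Lengths are in m, angles in degrees, forces in N, time in s.
With the tool pointing down it reaches from about 0.35 to 0.875 m from the base axis. Payload 4.2 kg.
Tool frame: the origin (TCP) lies midway between the tips of the shut fingers; the grasp point (between the pads) lies 19 mm behind it (bot.hold_point_z is the z of the grasp point in the tool frame, in m); z points along the fingers, y is the direction in which the jaws open and shut (so a half turn about z gives the same grasp; the last joint's range is limited). The gripper opens to 85 mm and grips with 20 to 120 N. Pads are 22 mm wide; open, the fingers measure 114 mm over their backs; the gripper's body (76 mm by 85 mm) begins 54 mm behind the grasp point. The pads swing forward as they close: fully open they stand 13 mm farther back than shut.
Start: joints at [91.077, 22.042, 0.453, 0, -68.411, -14.817], TCP at [0.148, 0.607, 0.231] pointing down, gripper open.
Joint ranges: [-179.83, 179.83], [-69.29, 118.12], [-61.27, 80.66], [-181.25, 117.63], [-171.15, -9.14], [-177.46, 177.46]. Speed limits (degrees/s): [159.86, 159.86, 180, 180, 180, 180].

INTERFACE

Orientations are given as a 3x3 rotation matrix whose columns are the frame's x, y, z axes.
In Python, from plant import bot, vision, sign_off gives the robot as it stands. The module is installed in compiled form; this text tells all that it offers.
- The arm moves only by the tool jog_arm, never from a script. Its arguments are lists of equal length, an entry for each row: "fingers": the opening, from 0 (shut) to 1 (fully open); "dp": the shift along the tool's x, y, z in cm, a list of three; "angular": the turn, a rotation vector about the tool's x, y, z in degrees, a list of three. A call has 1 to 10 rows; each row is the pose to reach, as a shift and turn from the pose commanded when the call began, along the tool's axes at that moment; what a row does not reach only later rows make up. A row lasts 1/8 s, in which the tool goes at most 62.5 mm and 10.7 degrees, less where a joint would pass 70% of its speed; a pose out of reach is approached as far as the arm can. A call with a gripper value outside its range is refused whole. The fingers move at their own pace and stop on an object; "force" is the grip in N (left out, the last holds). Time passes only in rows, so rows that repeat a pose let the fingers close. It gives the time, the measured TCP pose, the force and the opening at its end, in the units of the state.
- bot.read_state(): the state, without advancing time (a new reading comes with each control period).
- vision.read_camera(name): name is "scene" or "top" or "wrist"; returns the picture (480x640x3 uint8, red, green, blue); there is no depth.
- vision.camera_info(name): a dict with "K" (3x3 intrinsics, pixels), "k1" (the pictures are not rectified: a ray, as slopes to the right and down, at radius r is drawn at 1 + k1 r^2 times it, then the intrinsics apply), "xyz" and "attitude" of the camera in the world. Camera axes: x right, y down, z forward; pixel columns grow to the right and rows downward; lengths in m; the calibration is good to about 2 mm. A picture is of the moment at which its call begins: read the wrist's pose just before it. camera_info takes no time and is no camera call; for the wrist camera it gives the pose at the moment of the call.
- sign_off(): hands the job in, once; it reports no verdict.
The state is a dict: "time_s": time; "q": joint angles; "qvel": joint speeds; "joint_torque": joint torques, N m; "ee_pos": TCP position; "tool_rot": TCP orientation; "force": force on the tool from outside, world axes, zero at the start; "moment": the same for the moment, N m; "finger_gap": finger opening in m.
Only numpy, scipy, OpenCV 4.12 (cv2) and the standard library are available. Lean on these libraries where they do the work, as an engineer would, in place of code of your own. Each camera call takes 0.05 s, during which the arm holds its last target. There are 200 camera calls.

## Working session

There is one attempt and no reset: what is moved stays moved. The work goes in short steps, Python scripts to look and compute and a tool call to move; the robot and the scene stay as the last step left them, time stands still between calls to the robot, and variables do not carry over. Pictures are saved under pics/ and viewed, about 8 in all and at most 12, crops included, and the job is handed in when it is done.

Besides the shell and the picture viewer there is one more tool, called after "Request:" as a command line: name --argument value ..., lists and objects as JSON in quotes. jog_arm: Moves the arm, as the interface text tells. Its arguments: {"type":"object","properties":{"fingers":{"type":"array","items":{"type":"number"}},"dp":{"type":"array","items":{"type":"array","items":{"type":"number"}}},"angular":{"type":"array","items":{"type":"array","items":{"type":"number"}}},"force":{"type":"number"}},"required":["fingers","dp","angular"]}

```bash
mkdir -p pics
python3 - <<'E'
from plant import bot,vision
import cv2,numpy as np
s=bot.read_state();print(s['time_s'],s['ee_pos'],np.round(s['tool_rot'],3).tolist(),s['finger_gap'],bot.hold_point_z)
for n in("top","scene"):
    i=vision.camera_info(n);print(n,i)
    cv2.imwrite(f"pics/{n}0.png",vision.read_camera(n)[:,:,::-1])
E
```

```text
0.0 [0.14828177 0.6065371  0.23022601] [[0.971, -0.238, -0.0], [-0.238, -0.971, -0.002], [0.0, 0.002, -1.0]] 0.08598543299795666 -0.0187
top {'K': array([[532.14570949,   0.        , 319.00182935],
       [  0.        , 532.14570949, 237.11607006],
       [  0.        ,   0.        ,   1.        ]]), 'k1': -0.08505223752996141, 'xyz': array([0.48596899, 0.01515437, 0.94362871]), 'attitude': array([[-0.01058877, -0.99595597,  0.08921654],
       [-0.99934116,  0.00744268, -0.03552266],
       [ 0.03471499, -0.0895339 , -0.9953786 ]])}
scene {'K': array([[471.05720087,   0.        , 316.91139457],
       [  0.        , 471.05720087, 237.62161364],
       [  0.        ,   0.        ,   1.        ]]), 'k1': -0.061674816806870016, 'xyz': array([1.04128618, 0.13826266, 0.85051681]), 'attitude': array([[-0.2478494 ,  0.81555165, -0.52292081],
       [ 0.96867535,  0.20000887, -0.14718871],
       [-0.0154512 , -0.54302113, -0.83957686]])}
```

View pics/top0.png

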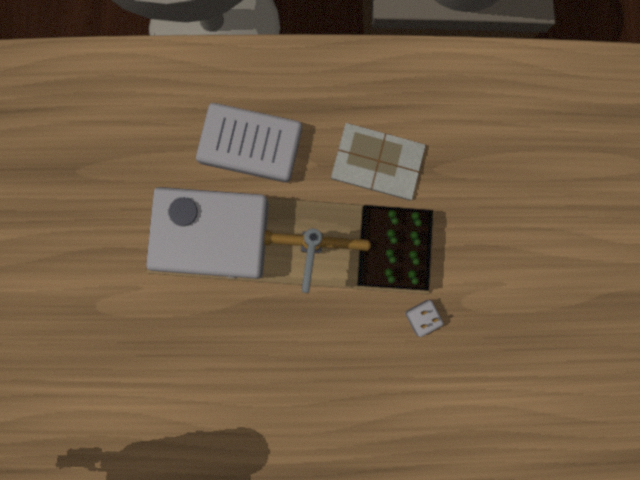

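View pics/scene0.png

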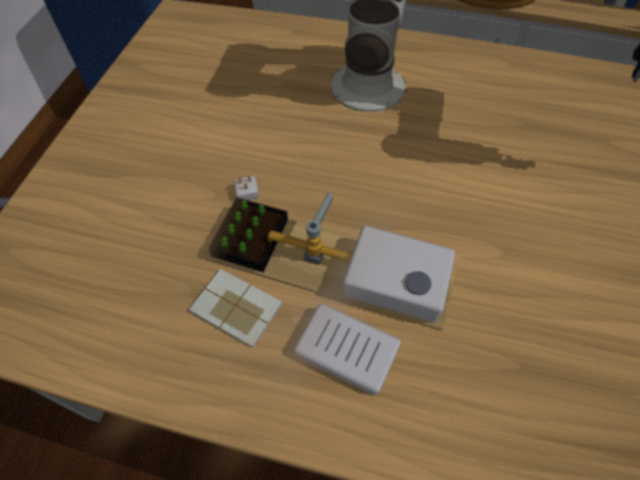

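The top view shows the hub at about (313,238) and the lever's free end at about (305,291), pointing at the robot. The tank is left (+y), the tray right, and the charger at (425,318). The scene view agrees.

```bash
cat > h.py <<'E'
import cv2,numpy as np
from plant import bot,vision
def ray(n,uv,z,i=None):
    i=i or vision.camera_info(n); K=i['K']
    p=cv2.undistortPoints(np.array([[uv]],float),K,np.array([i['k1'],0,0,0]))[0,0]
    d=i['attitude']@[p[0],p[1],1]; return i['xyz']+d*(z-i['xyz'][2])/d[2]
def move(target,yaw):
    "dp cm / angular deg for vertical tool, x axis at yaw deg"
    s=bot.read_state();R=s['tool_rot'];c,s_=np.cos(np.radians(yaw)),np.sin(np.radians(yaw))
    G=np.array([[c,s_,0],[s_,-c,0],[0,0,-1]])
    return np.round(R.T@(np.array(target)-s['ee_pos'])*100,2),np.round(np.degrees(cv2.Rodrigues(R.T@G)[0].ravel()),2)
E
python3 - <<'E'
from h import *
im=cv2.imread('pics/top0.png').astype(int)
b,g,r=im[...,0],im[...,1],im[...,2]
m=((b-r>-5)&(b>60)).astype(np.uint8); m[:225]=0;m[300:]=0;m[:,:285]=0;m[:,340:]=0
n,l,st,c=cv2.connectedComponentsWithStats(m);print(st,c)
k=1+np.argmax(st[1:,4]);ys,xs=np.nonzero(l==k)
sel=ys>254
vx,vy,x0,y0=cv2.fitLine(np.c_[xs,ys][sel].astype(np.float32),cv2.DIST_L2,0,.01,.01).ravel()
print(vx,vy,ys.max())
f=lambda v:(x0+vx/vy*(v-y0),v)
a,t=ray('top',f(240),.121),ray('top',f(ys.max()),.121)
h=ray('top',(313,238),.121)
d=t-a;print('hub',h,'tip',t,'len',np.linalg.norm(t-h),'yaw',np.degrees(np.arctan2(d[1],d[0])))
u=d/np.linalg.norm(d);ax=t-.087*u;print('axis from tip',ax)
gp=ax+.065*u;yaw=np.degrees(np.arctan2(-u[1],-u[0]))
for z in(.17,.091):print(gp,yaw,move([gp[0],gp[1],z],yaw))
E
```

```text
[[     0      0    640    480 306722]
 [   302    229     20     63    476]
 [   318    251      2      1      2]] [[319.51522551 239.47567504]
 [309.69327731 255.12605042]
 [318.5        251.        ]]
0.13524878 -0.99081165 291
hub [ 0.55839396 -0.00486708  0.121     ] tip [0.47660412 0.0083903  0.121     ] len 0.08285732363008609 yaw 171.7098736420757
axis from tip [ 0.56269503 -0.00415386  0.121     ]
[0.49837424 0.00521821 0.121     ] -8.290126357924292 (array([48.3 , 50.09,  6.14]), array([ 0.11, -0.  , -5.46]))
[0.49837424 0.00521821 0.121     ] -8.290126357924292 (array([48.29, 50.07, 14.04]), array([ 0.11, -0.  , -5.46]))
```

Request:
jog_arm --fingers '[1, 1, 1, 1, 1, 1, 1, 1, 1, 1]' --dp '[[4.8, 5, 0], [9.6, 10, 0], [14.4, 15, 0], [18.2, 19, 0], [22.5, 23.4, 0], [26.8, 27.8, 0], [31.1, 32.2, 0], [35.4, 36.7, 0], [39.7, 41.1, 0], [44, 45.6, 0]]' --angular '[[0, 0, 0], [0, 0, -1], [0, 0, -1], [0, 0, -2], [0, 0, -2], [0, 0, -3], [0, 0, -4], [0, 0, -5], [0, 0, -5.5], [0, 0, -5.5]]'

```text
time_s: 1.35
ee_pos: [0.4637, 0.0652, 0.2313]
tool_rot: [[0.99, -0.143, 0.0], [-0.143, -0.99, 0.0], [0.0, -0.0, -1.0]]
force: [1.7, 0.6, 0.6]
finger_gap: 0.0852
```

Run:
```python
from h import *
s=bot.read_state();print(s['time_s'],s['ee_pos'],s['force'])
print(move([.497,.0052,.17],-8.3))
```

```text
1.35 [0.46372931 0.06524812 0.23130128] [1.66879099 0.59388318 0.62277187]
(array([4.15, 5.47, 6.13]), array([-0.01, -0.01,  0.08]))
```

Request:
jog_arm --fingers '[1, 1, 1, 1]' --dp '[[2.1, 2.7, 1.5], [4.15, 5.47, 3], [4.15, 5.47, 3], [4.15, 5.47, 3]]' --angular '[[0, 0, 0], [0, 0, 0], [0, 0, 0], [0, 0, 0]]'

```text
time_s: 1.85
ee_pos: [0.4963, 0.0071, 0.2012]
tool_rot: [[0.99, -0.144, -0.0], [-0.144, -0.99, -0.0], [-0.0, 0.0, -1.0]]
force: [-0.2, 0.1, 0.4]
finger_gap: 0.0853
```

Run:
```python
from h import *
s=bot.read_state();print(s['time_s'],s['ee_pos'],s['force'])
i=vision.camera_info('wrist');print(i)
cv2.imwrite("pics/w1.png",vision.read_camera('wrist')[:,:,::-1])
print(move([.497,.0052,.091],-8.3))
np.savez('w1.npz',**i)
```

```text
1.85 [0.49625089 0.0071149  0.20122159] [-0.1631749   0.06339257  0.40016093]
{'K': array([[365.95969333,   0.        , 319.12077234],
       [  0.        , 365.95969333, 243.65659265],
       [  0.        ,   0.        ,   1.        ]]), 'k1': -0.07331305650170389, 'xyz': array([ 0.56076989, -0.0028005 ,  0.34309152]), 'attitude': array([[-1.44673114e-01, -9.55582452e-01, -2.56772014e-01],
       [-9.89479236e-01,  1.39908049e-01,  3.68317622e-02],
       [ 7.28685710e-04,  2.59399142e-01, -9.65769928e-01]])}
(array([ 0.1 ,  0.22, 11.06]), array([-0.01, -0.02,  0.1 ]))
```

View pics/w1.png

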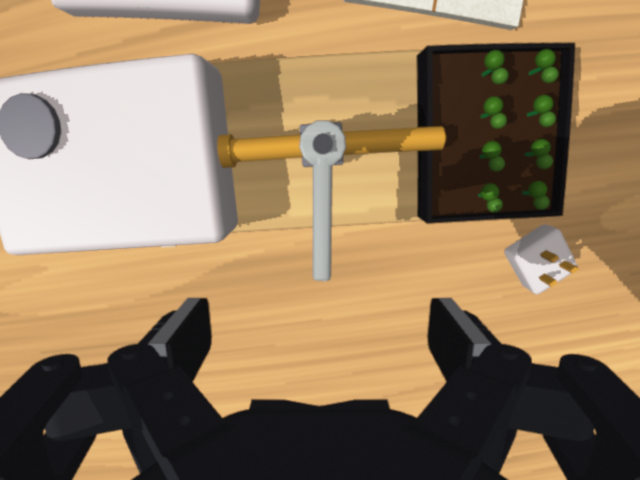

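The wrist view shows the lever centred between the fingers, with the hub at about (323,144) and the tip at (322,280).

Run:
```python
from h import *
i=dict(np.load('w1.npz'))
h=ray('w',(323,144),.121,i);t=ray('w',(322,280),.121,i);a=ray('w',(322.5,170),.121,i)
d=t-a;print(h,t,np.linalg.norm(t-h),np.degrees(np.arctan2(d[1],d[0])))
u=d/np.linalg.norm(d);print(t-.087*u,t-.022*u,move([*(t-.022*u)[:2],.091],np.degrees(np.arctan2(-d[1],-d[0]))))
```

```text
[ 0.56148677 -0.00537638  0.121     ] [0.47739465 0.00734633 0.121     ] 0.08504912184025701 171.55047562006192
[ 0.56345032 -0.00543728  0.121     ] [0.49915585 0.00411369 0.121     ] (array([ 0.33,  0.3 , 11.06]), array([-0.01, -0.02,  0.25]))
```

Request:
jog_arm --fingers '[1, 1, 1, 0, 0, 0, 0, 0, 0]' --dp '[[0.2, 0.25, 5], [0.2, 0.25, 9], [0.2, 0.25, 11], [0.2, 0.25, 11], [0.2, 0.25, 11], [0.2, 0.25, 11], [0.2, 0.25, 11], [0.2, 0.25, 11], [0.2, 0.25, 11]]' --angular '[[0, 0, 0], [0, 0, 0], [0, 0, 0], [0, 0, 0], [0, 0, 0], [0, 0, 0], [0, 0, 0], [0, 0, 0], [0, 0, 0]]' --force 20

```text
time_s: 3.02
ee_pos: [0.4985, 0.0046, 0.0922]
tool_rot: [[0.99, -0.143, 0.001], [-0.143, -0.99, 0.0], [0.001, -0.0, -1.0]]
force: [-2.1, 1.8, 6.4]
finger_gap: 0.011
```

```bash
cat >> h.py <<'E'
AX=np.array([.5615,-.0052])
def rep():
    s=bot.read_state();d=s['ee_pos'][:2]-AX
    R=s['tool_rot'];print(round(s['time_s'],2),s['ee_pos'].round(4),'lever az',np.degrees(np.arctan2(d[1],d[0])).round(1),'r',np.hypot(*d).round(4),'toolyaw',np.degrees(np.arctan2(-R[1,0],-R[0,0])).round(1),'F',s['force'].round(1),'M',s['moment'].round(2),'gap',s['finger_gap'].round(4))
def arc(cw,step,r=.065):
    "rows: clockwise (seen from above) angles in deg about AX from present pose"
    s=bot.read_state();R=s['tool_rot'];d=s['ee_pos'][:2]-AX
    for a in np.arange(step,cw+step/2*np.sign(cw),step):
        t=-np.radians(a);c,q=np.cos(t),np.sin(t)
        n=AX+np.array([[c,-q],[q,c]])@d
        print((R.T@np.r_[n-s['ee_pos'][:2],0]*100).round(2).tolist(),a)
E
python3 -c "
from h import *
rep();arc(40,5)"
```

```text
Traceback (most recent call last):
  File "h.py", line 15, in rep
    R=s['tool_rot'];print(round(s['time_s'],2),s['ee_pos'].round(4),'lever az',np.degrees(np.arctan2(d[1],d[0])).round(1),'r',np.hypot(*d).round(4),'toolyaw',np.degrees(np.arctan2(-R[1,0],-R[0,0])).round(1),'F',s['force'].round(1),'M',s['moment'].round(2),'gap',s['finger_gap'].round(4))
                                                                                                                                                                                                                                                                      ^^^^^^^^^^^^^^^^^^^^^
AttributeError: 'float' object has no attribute 'round'
```

```bash
sed -i "s/s\['finger_gap'\].round(4)/s['finger_gap']/" h.py; python3 -c "
from h import *
rep();arc(30,5)"
```

```text
3.02 [0.4985 0.0046 0.0922] lever az 171.2 r 0.0638 toolyaw 171.8 F [-2.1  1.8  6.4] M [0.49 0.55 0.19] gap 0.01097243734547942
[0.03, -0.56, 0.0] 5.0
[0.11, -1.11, 0.0] 10.0
[0.23, -1.65, 0.0] 15.0
[0.41, -2.18, 0.0] 20.0
[0.63, -2.69, 0.0] 25.0
[0.89, -3.18, 0.0] 30.0
```

Request:
jog_arm --fingers '[0, 0, 0, 0, 0, 0]' --dp '[[0.03, -0.56, 0], [0.11, -1.11, 0], [0.23, -1.65, 0], [0.41, -2.18, 0], [0.63, -2.69, 0], [0.63, -2.69, 0]]' --angular '[[0, 0, 5], [0, 0, 10], [0, 0, 15], [0, 0, 20], [0, 0, 25], [0, 0, 25]]'

```text
time_s: 3.78
ee_pos: [0.5084, 0.0308, 0.0922]
tool_rot: [[0.836, -0.548, 0.001], [-0.548, -0.836, 0.001], [0.0, -0.001, -1.0]]
force: [-4.4, 3.7, 5.9]
finger_gap: 0.0114
```

```bash
python3 -c "
from h import *
rep();arc(20,4)"
```

```text
3.77 [0.5084 0.0308 0.0922] lever az 145.8 r 0.0642 toolyaw 146.7 F [-4.4  3.7  5.9] M [ 0.96  0.92 -0.07] gap 0.011446816325734905
[0.02, -0.45, 0.0] 4.0
[0.08, -0.89, 0.0] 8.0
[0.16, -1.33, 0.0] 12.0
[0.28, -1.76, 0.0] 16.0
[0.42, -2.19, 0.0] 20.0
```

Request:
jog_arm --fingers '[0, 0, 0]' --dp '[[0.02, -0.45, 0], [0.08, -0.89, 0], [0.08, -0.89, 0]]' --angular '[[0, 0, 4], [0, 0, 8], [0, 0, 8]]'

```text
time_s: 4.15
ee_pos: [0.5139, 0.038, 0.0922]
tool_rot: [[0.752, -0.659, 0.001], [-0.659, -0.752, 0.001], [-0.0, -0.001, -1.0]]
force: [-4.9, 4.8, 7.1]
finger_gap: 0.0116
```

Request:
jog_arm --fingers '[0, 0, 0]' --dp '[[0.02, -0.45, 0], [0.08, -0.89, 0], [0.08, -0.89, 0]]' --angular '[[0, 0, 4], [0, 0, 8], [0, 0, 8]]'

```text
time_s: 4.53
ee_pos: [0.5172, 0.0415, 0.0921]
tool_rot: [[0.656, -0.754, -0.007], [-0.754, -0.656, -0.004], [-0.001, 0.008, -1.0]]
force: [-8.3, -2.3, 12.2]
finger_gap: 0.0116
```

```bash
python3 -c "
from h import *
rep()"
```

```text
4.53 [0.5172 0.0415 0.0921] lever az 133.5 r 0.0643 toolyaw 131.0 F [-8.3 -2.3 12.2] M [-0.7   2.26  1.17] gap 0.011635083371446918
```

Request:
jog_arm --fingers '[0, 0, 0]' --dp '[[0.01, -0.3, 0], [0.01, -0.3, 0], [0.01, -0.3, 0]]' --angular '[[0, 0, 1], [0, 0, 1], [0, 0, 1]]'

```text
time_s: 4.9
ee_pos: [0.5173, 0.0415, 0.092]
tool_rot: [[0.644, -0.765, -0.012], [-0.765, -0.644, -0.007], [-0.002, 0.014, -1.0]]
force: [-12.2, -7.1, 15.0]
finger_gap: 0.0117
```

Run:
```python
from h import *
rep();arc(-90,-9)
i=vision.camera_info('top');np.savez('t2.npz',**i)
a=vision.read_camera('top')[:,:,::-1];cv2.imwrite('pics/t2.png',a)
```

```text
4.9 [0.5173 0.0415 0.092 ] lever az 133.4 r 0.0643 toolyaw 130.1 F [-12.2  -7.1  15. ] M [-1.94  3.27  1.41] gap 0.011736770617680923
[0.14, 1.0, 0.01] -9.0
[0.43, 1.97, 0.03] -18.0
[0.87, 2.88, 0.04] -27.0
[1.45, 3.7, 0.05] -36.0
[2.14, 4.43, 0.06] -45.0
[2.95, 5.04, 0.06] -54.0
[3.84, 5.52, 0.07] -63.0
[4.79, 5.85, 0.07] -72.0
[5.79, 6.03, 0.07] -81.0
```

The pose stays at 133.4° while the command goes on and the force climbs, so this is the closed stop, 38° (0.66 rad) from the start. Now I turn back, first half.

Request:
jog_arm --fingers '[0, 0, 0, 0, 0, 0]' --dp '[[0.14, 1.0, 0], [0.43, 1.97, 0], [0.87, 2.88, 0], [1.45, 3.7, 0], [2.14, 4.43, 0], [2.14, 4.43, 0]]' --angular '[[0, 0, -9], [0, 0, -18], [0, 0, -27], [0, 0, -36], [0, 0, -45], [0, 0, -45]]'

```text
time_s: 5.7
ee_pos: [0.4983, 0.0003, 0.0919]
tool_rot: [[0.996, -0.09, -0.007], [-0.09, -0.996, -0.0], [-0.007, 0.001, -1.0]]
force: [-13.2, 7.6, 14.0]
finger_gap: 0.0115
```

```bash
python3 -c "
from h import *
rep();arc(-54,-9)"
```

```text
5.7 [4.983e-01 3.000e-04 9.190e-02] lever az 175.1 r 0.0634 toolyaw 174.9 F [-13.2   7.6  14. ] M [2.29 3.42 0.6 ] gap 0.01147136226408569
[0.08, 0.99, 0.0] -9.0
[0.32, 1.96, -0.0] -18.0
[0.7, 2.88, -0.0] -27.0
[1.23, 3.72, -0.01] -36.0
[1.87, 4.48, -0.01] -45.0
```

Request:
jog_arm --fingers '[0, 0, 0, 0, 0, 0]' --dp '[[0.08, 1.0, 0], [0.3, 1.96, 0], [0.6, 2.88, 0], [1.1, 3.72, 0], [1.7, 4.48, 0], [1.7, 4.48, 0]]' --angular '[[0, 0, -9], [0, 0, -18], [0, 0, -27], [0, 0, -36], [0, 0, -45], [0, 0, -45]]'

```text
time_s: 6.45
ee_pos: [0.5137, -0.0462, 0.092]
tool_rot: [[0.767, 0.641, -0.003], [0.641, -0.767, -0.001], [-0.003, -0.001, -1.0]]
force: [-5.4, 3.0, 8.8]
finger_gap: 0.0116
```

```bash
python3 -c "
from h import *
rep();arc(-6,-2)"
```

```text
6.45 [ 0.5137 -0.0462  0.092 ] lever az -139.4 r 0.063 toolyaw -140.1 F [-5.4  3.   8.8] M [0.86 1.64 0.51] gap 0.011628169832354908
[0.01, 0.22, -0.0] -2.0
[0.02, 0.44, -0.0] -4.0
```

Request:
jog_arm --fingers '[0, 0, 1, 1, 1, 1, 1]' --dp '[[0.02, 0.33, 0], [0.02, 0.33, 0], [0.02, 0.33, 0], [0.02, 0.33, 0], [0.02, 0.33, 0], [0.02, 0.33, 0], [0.02, 0.33, 0]]' --angular '[[0, 0, -3], [0, 0, -3], [0, 0, -3], [0, 0, -3], [0, 0, -3], [0, 0, -3], [0, 0, -3]]'

```text
time_s: 7.32
ee_pos: [0.5172, -0.0483, 0.0912]
tool_rot: [[0.734, 0.679, -0.0], [0.679, -0.734, -0.0], [-0.0, -0.0, -1.0]]
force: [-0.4, -0.9, -0.8]
finger_gap: 0.0856
```

Request:
jog_arm --fingers '[1, 1, 1, 1, 1]' --dp '[[0, 0, -3], [0, 0, -7], [0, 0, -11], [0, 0, -11], [0, 0, -11]]' --angular '[[0, 0, 0], [0, 0, 0], [0, 0, 0], [0, 0, 0], [0, 0, 0]]'

```text
time_s: 7.95
ee_pos: [0.5166, -0.0482, 0.2007]
tool_rot: [[0.734, 0.679, -0.001], [0.679, -0.734, 0.0], [-0.001, -0.001, -1.0]]
force: [-0.3, 0.5, -0.2]
finger_gap: 0.0855
```

Run:
```python
from h import *
rep();i=vision.camera_info('wrist');np.savez('w3.npz',**i)
cv2.imwrite('pics/w3.png',vision.read_camera('wrist')[:,:,::-1]);rep()
```

```text
7.95 [ 0.5166 -0.0482  0.2007] lever az -136.2 r 0.0622 toolyaw -137.3 F [-0.3  0.5 -0.2] M [-0.02  0.03 -0.01] gap 0.08546781812926248
8.0 [ 0.5163 -0.0483  0.2002] lever az -136.3 r 0.0624 toolyaw -137.3 F [-0.3 -0.7 -0.1] M [-0.05  0.01 -0.01] gap 0.08567206066017331
```

View pics/w3.png

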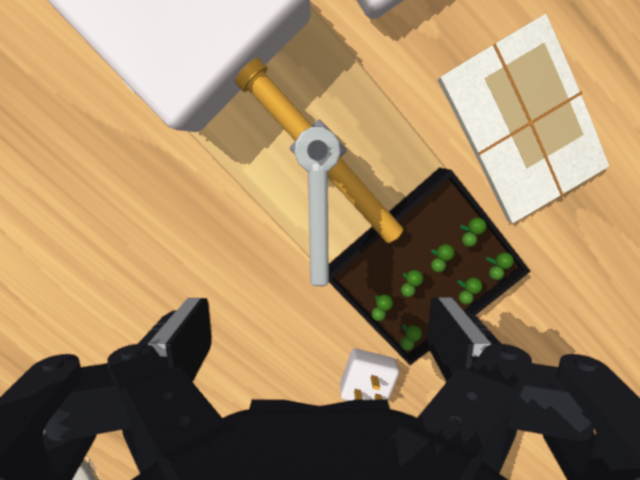

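The lever is free and straight in the view, from hub (317,150) to tip (320,285). The charger, at (370,375), and the postcards look undisturbed.

Run:
```python
from h import *
i=dict(np.load('w3.npz'))
a,t=ray('w',(317.5,172),.121,i),ray('w',(320,284),.121,i);d=t-a
az=np.degrees(np.arctan2(d[1],d[0]))%360;print(az,'from stop',az-133.5,np.radians(az-133.5))
A=cv2.imread('pics/top0.png');B=vision.read_camera('top')[:,:,::-1]
D=cv2.absdiff(A,B).max(2)
for n,(x,y,w,h) in dict(router=(190,95,120,90),cards=(325,118,108,85),charger=(400,293,50,48)).items():print(n,(D[y:y+h,x:x+w]>40).mean().round(3))
from plant import sign_off
if abs(az-223.5)<6: print(sign_off())
```

```text
223.91146470765156 from stop 90.41146470765156 1.5779777406991722
router 0.0
cards 0.073
charger 0.01
the job is handed in; nothing more can be done
None
```

I turned the drip valve's lever clockwise to its closed stop, then back anticlockwise a quarter turn. I let go, lifted clear and handed the job in at about 8 s on the robot's clock. `sign_off` gives no verdict.

- **Stop:** the lever stopped 38° from where it started (azimuth about 133.5°). A further push left it in place while the sideways force rose to roughly 14 N.
- **Final setting:** the last wrist picture puts the lever at azimuth 223.9°, which is 90.4° (1.58 rad) from the stop; the allowed range is 1.37 to 1.77. The stop angle is uncertain by up to about 3°, because the gripper flexed against it.
- **Letting go:** the gripper was open and about 11 cm above the lever, with the tool force below 1 N.
- **Nearby things:** comparing top pictures from before and after, 0% of the router's area changed, 1% of the charger's and 7% of the postcards'. The arm never went down near the postcards, and they look undisturbed in the last wrist view. I put the 7% down to the arm or its shadow, but did not check that separately.

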